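Press a pedal box's bottom plate with the toggle clamp

TASK

Two plywood clamp jigs stand on the studio desk; the stick-on bottom plate of the larger pedal box needs pressing down. On the jig that holds the larger box, swing the clamp handle up and over centre until it stops and the arm presses on the box, leave it clamped for at least two seconds, then swing the handle all the way back down to open. The box stays in its nest, and the clamp of the other jig stays open.

Things in the scene. Friction and masses are not known exactly. Their poses are not given: they have to be found in the camera images.
- jig_handle (a joint): Clamp handle of the jig with the larger box, rad: 0 level, pointing away from the box (open stop); 1.57 upright; 1.75 closed stop, leaning 10 deg to the box; 1.55 dead centre. Starts at 0. Stiff (0.1 N m), stays where left; 1 to 3 N at the grip moves it. Grip: black barrel across its end, 26 mm diameter, 34 mm long, parallel to the hinge, 120 mm from it; it may turn between fingers.
- jig_pivot (a point): Centre of that handle's hinge, 70 mm above the desk, on the fixed jig (plywood base 210 x 140 x 18 mm, its middle 35 mm along +x). x: level, to the box; y: along the hinge; z: up. At joint value q the grip's centre is at (-0.120 cos q, 0, 0.120 sin q) m in this frame; fingers closing along y pinch its flat ends. The steel clamp arm stands upright (155 mm above the desk) while the handle is down.
- box_center (a point): Centre (half-way up) of the larger aluminium pedal box, 60 x 112 mm, 31 mm high, dark plate on top, loose in its nest with its long side along the hinge, 98 mm along +x from the hinge, centre 33.5 mm above the desk. The linked clamp arm comes down level on it as the handle closes. The other jig holds a smaller box, 38 x 84 mm.
- spare_handle (a joint): Handle of the same clamp on the other jig (the smaller box), rad, measured alike; starts at 0 and should stay there. The jigs stand side by side, either one on the left, 320 mm or more apart sideways (base middle to base middle), each turned up to 23 deg.
Mind the look-alikes: they are no part of the job. Leave any blue or turquoise look-alike of the part that bears box_center alone.

How it is judged:
On the way, in this order (a step that is already met when the one before it is completed fails the run):
1. the handle is over centre and the clamp is shut on the larger box for two seconds (value of joint jig_handle above 1.62 rad and x of box_center in the frame of jig_pivot between 0.086 and 0.11 m), for 1.8 s.
2. the handle is swung back down to open (value of joint jig_handle below 0.35 rad), for 0.2 s.
At the end, for the whole second after the job is handed in: After having been shut past centre (joint above 1.62) on the box for two seconds, the handle is back down and open (joint below 0.35), the larger box lies flat in its nest within 12 mm of its place, and the other clamp's handle is still down (below 0.7) (value of joint jig_handle below 0.35 rad and x of box_center in the frame of jig_pivot between 0.086 and 0.11 m and y of box_center in the frame of jig_pivot between -0.012 and 0.012 m and height (world z) of box_center below 0.042 m and angle between box_center's own z axis and vertical below 0.17 rad and value of joint spare_handle below 0.7 rad); the robot touches nothing.
It fails at once if the other jig's clamp is swung (value of joint spare_handle above 0.9 rad).
It fails at once if the larger box leaves its nest (distance of box_center from where it was at the start of the episode above 0.03 m).
It also fails if it takes over 48 s, if anything falls off the work surface, if the arm or the gripper's body presses on something with over 40 N, if the wrist force passes 120 N, or if a joint passes its speed limit or range.

ROBOT

A 6-joint arm with a two-finger parallel gripper is mounted at the origin on the work surface. World frame = base frame: x ahead of the robot, y to its left, z up, the work surface at z = 0. Lengths are in m, angles in rad, forces in N, time in s.
With the tool pointing down it reaches from about 0.325 to 0.85 m from the base axis. Payload 4.4 kg.
Tool frame: the origin (TCP) lies midway between the tips of the shut fingers; the grasp point (between the pads) lies 19 mm behind it; z points along the fingers, y is the line along which they close (so a half turn about z gives the same grasp; the last joint's range is limited). The gripper opens to 94 mm and grips with 3 to 60 N. Pads are 16 mm wide; open, the fingers measure 119 mm over their backs; the gripper's body (75 mm by 177 mm) begins 78 mm behind the grasp point.
Start: joints at [-1.474, 0.207, 1.542, -0, 1.393, -0.15], TCP at [0.14, -0.558, 0.205] pointing down, gripper open.
Joint ranges: [-2.73, 2.73], [-0.86, 2.22], [0.23, 2.46], [-1.11, 4.25], [0.08, 2.63], [-2.82, 2.82]. Speed limits (rad/s): [2.79, 2.79, 3.14, 3.14, 3.14, 3.14].

INTERFACE

Orientations are given as a unit quaternion [x, y, z, w].
In Python, from bench import bot gives the robot as it stands. The module is installed in compiled form; this text tells all that it offers.
- The arm moves only by the tool play_rows, never from a script. Its argument "motion" is a list of rows, each an object of numbers: "wx", "wy", "wz": the turn, a rotation vector about the tool's x, y, z in rad; "x", "y", "z": the shift along the tool's x, y, z in cm; "claw": the closure in counts, from 0 (fully open) to 255 (shut). A call has 1 to 20 rows; each row shifts and turns the commanded pose from where the row before left it, along the tool's axes as they then stand; what a row does not reach is not made up. A row lasts 1/12 s, in which the tool goes at most 41.7 mm and 7.16 degrees, less where a joint would pass 70% of its speed; a pose out of reach is approached as far as the arm can. A call with a gripper value outside its range is refused whole. The fingers move at their own pace and stop on an object; "force" is the grip in N (left out, the last holds). Time passes only in rows, so rows that do not move let the fingers close. It gives the time, the measured TCP pose, the force, the opening and the grip force at its end, in the units of the state.
- bot.get_obs(): the state, without advancing time (a new reading comes with each control period).
- bot.read_camera(name): name is "side" or "top"; returns a dict with "pixels" (400x640x3 uint8, blue, green, red), "fx", "fy", "cx", "cy" (pixels), "dist" ([k1, k2, p1, p2, k3] as OpenCV has them; the pictures are not rectified), "position" and "attitude" of the camera in the world. Camera axes: x right, y down, z forward; pixel columns grow to the right and rows downward; lengths in m; the calibration is good to about 2 mm. A picture is of the moment at which its call begins. There is no depth.
- bot.sign_off(): hands the job in; it is judged then, once.
The state is a dict: "t": time; "q": joint angles; "qvel": joint speeds; "joint_torque": joint torques, N m; "eef_pos": TCP position; "tool_rot": TCP orientation; "wrist_force": force on the tool from outside, world axes, zero at the start; "moment": the same for the moment, N m; "width": finger opening in m; "grasp_force": force on a finger pad.
Only numpy, scipy, OpenCV 4.12 (cv2) and the standard library are available. Lean on these libraries where they do the work, as an engineer would, in place of code of your own. Each camera call takes 0.05 s, during which the arm holds its last target. There are 200 camera calls.

## Working session

There is one attempt and no reset: what is moved stays moved. The work goes in short steps, Python scripts to look and compute and a tool call to move; the robot and the scene stay as the last step left them, time stands still between calls to the robot, and variables do not carry over. Pictures are saved under pics/ and viewed, at most 10 in all, crops included, and the job is handed in when it is done.

Besides the shell and the picture viewer there is one more tool, called after "Request:" as name([rows], argument=value, ...), one row to a line, values as JSON. play_rows: Moves the arm, as the interface text tells. Its arguments: {"type":"object","properties":{"motion":{"type":"array"},"force":{"type":"number"}},"required":["motion"]}

```bash
mkdir -p pics
cat > h.py <<'E'
import numpy as np, cv2
from scipy.spatial.transform import Rotation as R
from bench import bot
def cam(n):
    c=bot.read_camera(n); c['K']=np.array([[c['fx'],0,c['cx']],[0,c['fy'],c['cy']],[0,0,1.]])
    a=np.array(c['attitude'],float); c['R']=R.from_quat(a).as_matrix() if a.size==4 else a.reshape(3,3)
    c['p']=np.array(c['position'],float); c['d']=np.array(c['dist'],float); return c
def ray(c,px):
    u=cv2.undistortPoints(np.array(px,float).reshape(-1,1,2),c['K'],c['d']).reshape(-1,2)
    return np.c_[u,np.ones(len(u))]@c['R'].T
def onz(c,px,z):
    r=ray(c,px); return c['p']+r*((z-c['p'][2])/r[:,2])[:,None]
def proj(c,P):
    rv=cv2.Rodrigues(c['R'].T)[0]; return cv2.projectPoints(np.array(P,float).reshape(-1,1,3),rv,-c['R'].T@c['p'],c['K'],c['d'])[0].reshape(-1,2)
def tri(c1,p1,c2,p2):
    a,b=ray(c1,[p1])[0],ray(c2,[p2])[0]; s=np.linalg.lstsq(np.c_[a,-b],c2['p']-c1['p'],rcond=None)[0]
    A=c1['p']+a*s[0];B=c2['p']+b*s[1]; return (A+B)/2,np.linalg.norm(A-B)
E
python3 - <<'E'
from h import *
for n in('top','side'):
    c=cam(n); cv2.imwrite(f'pics/{n}0.png',c['pixels']); print(n,c['p'],c['attitude'],c['K'].round(1).tolist(),c['d'])
o=bot.get_obs(); print(o['t'],o['tool_rot'],o['eef_pos'],o['width'])
E
```

```text
top [ 0.39036052 -0.06858318  1.15900319] [-0.69591117  0.716086   -0.03258884  0.04320256] [[479.9, 0.0, 317.1], [0.0, 479.9, 200.3], [0.0, 0.0, 1.0]] [-0.06345888  0.          0.          0.          0.        ]
side [0.08023479 0.72915485 0.82719365] [-0.22777123  0.87529898 -0.41217409  0.10992941] [[452.4, 0.0, 322.9], [0.0, 452.4, 203.3], [0.0, 0.0, 1.0]] [-0.1070349  0.         0.         0.         0.       ]
0.1 [ 9.92396519e-01  1.23077468e-01  4.07067193e-05 -1.04163737e-03] [ 0.14039218 -0.5568369   0.20439279] 0.09392368448815984
```

View pics/top0.png

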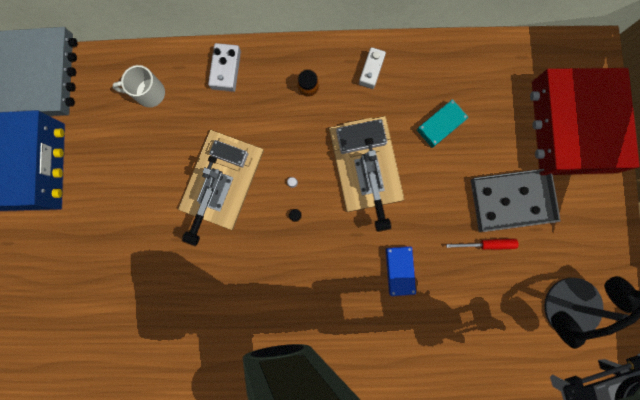

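View pics/side0.png

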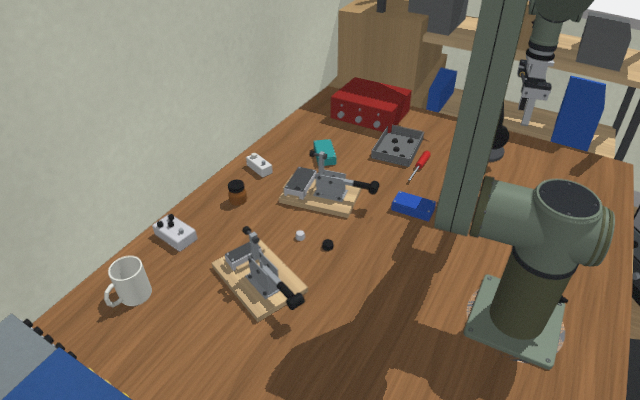

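The top view shows two jigs. The left jig is at (222,180), with its box at (228,152) and grip at (191,238). The right jig is at (366,163), with its box at (361,135) and grip at (383,225). Other things that could be mistaken:
- For the box: blue box (401,271), turquoise box (442,122), and the white pedals (224,66) and (372,67).
- For the grip: black knobs (308,80) and (295,215).

The right jig appears to hold the larger box. I'll check that with numbers and one close crop.

```bash
cat > m.py <<'E'
from h import *
T,S=cam('top'),cam('side')
def big(m,roi):
    x0,y0,x1,y1=roi; k=np.zeros_like(m);k[y0:y1,x0:x1]=m[y0:y1,x0:x1]
    n,l,s,ce=cv2.connectedComponentsWithStats(k); i=1+np.argmax(s[1:,4]); return (l==i).astype(np.uint8),s[i],ce[i]
def rect(P): 
    r=cv2.minAreaRect((P[:,:2]*1000).astype(np.float32)); return r
for name,rb,rg,sg in(('L',(170,120,270,235),(178,225,205,250),(280,285,306,312)),('R',(322,110,410,218),(370,213,397,236),(362,176,385,198))):
    hsv=cv2.cvtColor(T['pixels'],cv2.COLOR_BGR2HSV); hs=cv2.cvtColor(S['pixels'],cv2.COLOR_BGR2HSV)
    wood=((hsv[...,2]>150)&(hsv[...,1]>60)&(hsv[...,0]<30)).astype(np.uint8)
    w,s,_=big(wood,rb); pts=np.argwhere(w)[:,::-1]
    r=rect(onz(T,pts,.018)); print(name,'base',[np.round(a,1) for a in r])
    grey=((hsv[...,1]<70)).astype(np.uint8); x0,y0,x1,y1=rb
    g,s,_=big(grey,(x0,y0,x1,y1)); print(' grey',s)
    bm,s1,c1=big((hsv[...,2]<45).astype(np.uint8),rg); bs,s2,c2=big((hs[...,2]<45).astype(np.uint8),sg)
    print(' grip',s1,c1,s2,c2,*tri(T,c1,S,c2))
a=cv2.resize(T['pixels'][105:240,320:415],None,fx=4,fy=4,interpolation=2); b=cv2.resize(T['pixels'][115:250,170:265],None,fx=4,fy=4,interpolation=2)
cv2.imwrite('pics/crop1.png',np.hstack([b,a]))
E
python3 m.py
```

```text
L base [array([572.4, 178.7]), array([140.2, 211.4]), np.float64(68.0)]
 grey [ 185  140   63   95 1871]
 grip [182 225  18  20 230] [191.39130435 235.21304348] [280 285  24  25 253] [291.18577075 297.24110672] [0.43682194 0.23532653 0.07238233] 0.001862192350679125
R base [array([ 605.7, -195.1]), array([214.6, 104.3]), np.float64(11.4)]
 grey [ 336  119   51   99 2330]
 grip [375 213  16  18 195] [381.92820513 222.36410256] [362 181  17  13 135] [371.02962963 186.53333333] [ 0.45316298 -0.19979155  0.06854836] 0.00018852457641614282
```

View pics/crop1.png

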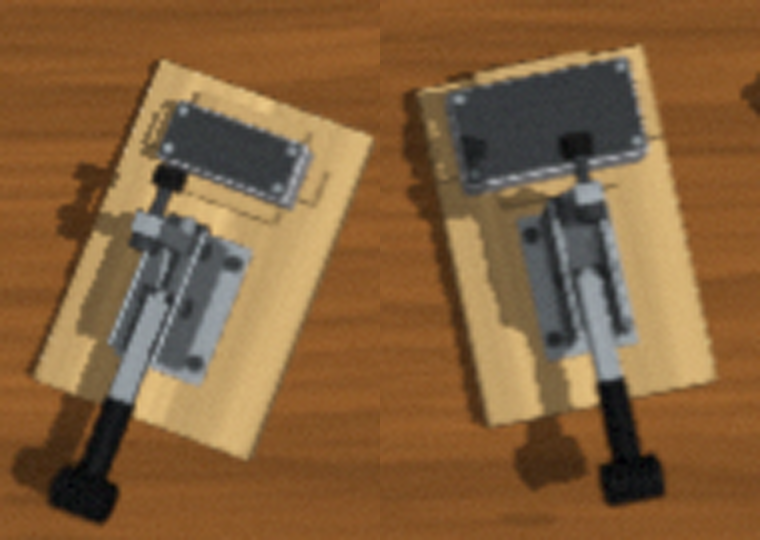

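The crop confirms it: the right jig's box is clearly the larger one. In the full image its base corners are near (329,127), (386,116), (404.5,199) and (347.5,211), and the barrel centre is near (383,224.5). Next I'll work out the pose.

Run:
```python
from h import *
T=cam('top');S=cam('side')
f=lambda L:[((x-380)/4+320-.4,y/4+105-.4) for x,y in L]
B=onz(T,f([(417,90),(643,45),(718,378),(490,425)]),.018)
bx=onz(T,f([(447,95),(627,57),(647,157),(470,192)]),.049)
for n,P in(('base',B),('box',bx)):
    r=cv2.minAreaRect((P[:,:2]*1000).astype(np.float32)); d=(P[0]+P[1]-P[2]-P[3])[:2]; e=(P[0]+P[3]-P[1]-P[2])[:2]
    print(n,P[:,:2].mean(0).round(4),r[1],np.degrees(np.arctan2(d[1],d[0])),np.degrees(np.arctan2(-e[0],e[1])))
g=f([(632,479)])[0]; print('grip top px',g,onz(T,[g],.07))
# side barrel
b=S['pixels'][165:210,300:400]; cv2.imwrite('pics/s1.png',cv2.resize(b,None,fx=7,fy=7,interpolation=2))
c,m=B[:,:2].mean(0),bx[:,:2].mean(0)
for a in (9,10,11,12,13): 
    x=np.array([np.cos(np.radians(a)),np.sin(np.radians(a))]); print(a,'piv',(c-.035*x).round(4),'grip',(c-.155*x).round(4),'frombox',(m-.218*x).round(4))
```

```text
base [ 0.6009 -0.1743] (209.04786682128906, 140.7240447998047) 10.06482642081113 9.894316492864997
box [ 0.66   -0.1628] (61.4631233215332, 109.25228118896484) 9.81434582350672 10.072493179242707
grip top px (382.6, 224.35) [[ 0.44861574 -0.20092005  0.07      ]]
9 piv [ 0.5664 -0.1798] grip [ 0.4478 -0.1986] frombox [ 0.4447 -0.1969]
10 piv [ 0.5665 -0.1804] grip [ 0.4483 -0.2013] frombox [ 0.4453 -0.2007]
11 piv [ 0.5666 -0.181 ] grip [ 0.4488 -0.2039] frombox [ 0.446  -0.2044]
12 piv [ 0.5667 -0.1816] grip [ 0.4493 -0.2066] frombox [ 0.4468 -0.2081]
13 piv [ 0.5668 -0.1822] grip [ 0.4499 -0.2092] frombox [ 0.4476 -0.2118]
```

View pics/s1.png

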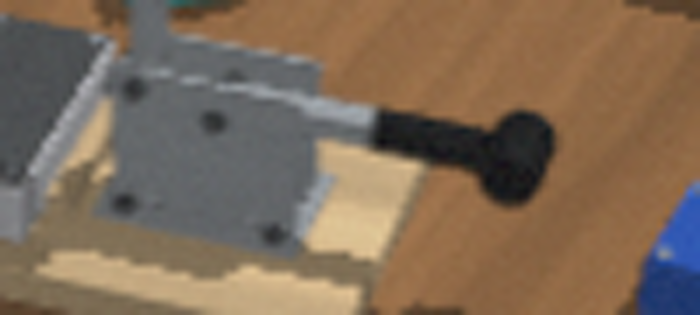

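The grip is at about (0.4485, -0.201, 0.07) with the jig yawed about 10°. I'm turning the tool to match the jig axes and moving above the grip.

Request:
play_rows([
  {"wz": 0.072,"claw": 0},
  {"x": 2.28,"y": -1.86},
  {"x": 2.28,"y": -1.86},
  {"x": 2.28,"y": -1.86},
  {"x": 2.28,"y": -1.86},
  {"x": 2.28,"y": -1.86},
  {"x": 2.28,"y": -1.86},
  {"x": 2.28,"y": -1.86},
  {"x": 2.28,"y": -1.86},
  {"x": 2.28,"y": -1.86},
  {"x": 2.28,"y": -1.86},
  {"x": 2.28,"y": -1.86},
  {"x": 2.28,"y": -1.86},
  {"x": 2.28,"y": -1.86},
  {"x": 2.28,"y": -1.86},
  {"x": 2.28,"y": -1.86},
  {"x": 2.28,"y": -1.86},
  {},
  {},
  {},
], force=25)

```text
invalid input at $.motion[0]: expected keys wx, wy, wz, x, y, z, claw
```

```bash
cat > st.py <<'E'
from h import *
o=bot.get_obs(); Rm=R.from_quat(o['tool_rot']).as_matrix(); p=np.array(o['eef_pos'])
print('t',o['t'],'p',p.round(4),'xdir',np.degrees(np.arctan2(Rm[1,0],Rm[0,0])).round(2),'tilt',Rm[:,2].round(3),'w',o['width'],o['grasp_force'],'F',np.round(o['wrist_force'],1))
g=np.array([.4485,-.201,.07]); a=np.radians(10); X=np.array([np.cos(a),np.sin(a),0])
piv=g+.12*X; d=p-Rm[:,2]*.019-piv
print('grasp pt in pivot frame',np.round([d@X,d@np.array([-X[1],X[0],0]),d[2]],4))
print('to grip, tool axes cm',(Rm.T@(g-(p-Rm[:,2]*.019))*100).round(2))
E
python3 st.py
python3 - <<'E'
from h import *
T=cam('top');S=cam('side'); print('tri',tri(T,(382.6,224.35),S,(373.5,187.2)))
cv2.imwrite('pics/s2.png',cv2.resize(np.hstack([S['pixels'][100:250,290:450],T['pixels'][130:280,310:470]]),None,fx=2.5,fy=2.5,interpolation=2))
o=bot.get_obs();print(proj(S,[o['eef_pos']]))
E
```

```text
t 0.3 p [ 0.1404 -0.5573  0.205 ] xdir 14.14 tilt [-0.     0.001 -1.   ] w 0.09388655756374367 0.0 F [ 0.2  0.8 -0.9]
grasp pt in pivot frame [-0.4853 -0.2974  0.154 ]
to grip, tool axes cm [ 38.58 -27.01  15.43]
tri (array([ 0.44765375, -0.20170246,  0.06711854]), np.float64(0.0023937838567698972))
[[522.17218554 115.85007029]]
```

View pics/s2.png

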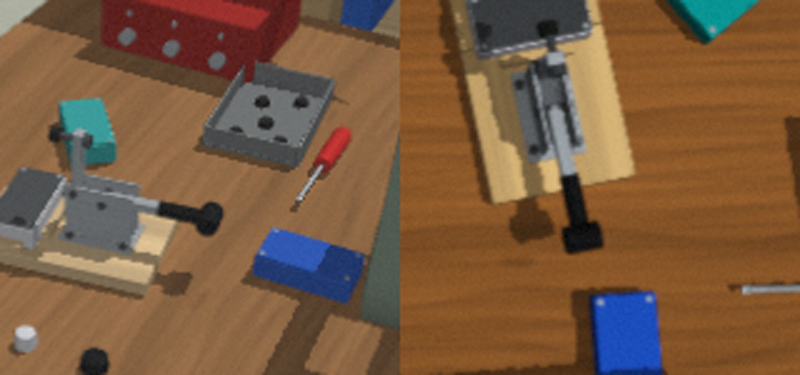

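The move was refused because every row needs all the keys, so the picture shows the scene unchanged, with the grip at about (583,236) in the right-hand panel. Resending with complete rows.

Request:
play_rows([
  {"wx": 0,"wy": 0,"wz": 0.072,"x": 0,"y": 0,"z": 0,"claw": 0},
  {"wx": 0,"wy": 0,"wz": 0,"x": 1.5,"y": -1.2,"z": 0,"claw": 0},
  {"wx": 0,"wy": 0,"wz": 0,"x": 3,"y": -2.4,"z": 0,"claw": 0},
  {"wx": 0,"wy": 0,"wz": 0,"x": 3,"y": -2.4,"z": 0,"claw": 0},
  {"wx": 0,"wy": 0,"wz": 0,"x": 3,"y": -2.4,"z": 0,"claw": 0},
  {"wx": 0,"wy": 0,"wz": 0,"x": 3,"y": -2.4,"z": 0,"claw": 0},
  {"wx": 0,"wy": 0,"wz": 0,"x": 3,"y": -2.4,"z": 0,"claw": 0},
  {"wx": 0,"wy": 0,"wz": 0,"x": 3,"y": -2.4,"z": 0,"claw": 0},
  {"wx": 0,"wy": 0,"wz": 0,"x": 3,"y": -2.4,"z": 0,"claw": 0},
  {"wx": 0,"wy": 0,"wz": 0,"x": 3,"y": -2.4,"z": 0,"claw": 0},
  {"wx": 0,"wy": 0,"wz": 0,"x": 3,"y": -2.4,"z": 0,"claw": 0},
  {"wx": 0,"wy": 0,"wz": 0,"x": 3,"y": -2.4,"z": 0,"claw": 0},
  {"wx": 0,"wy": 0,"wz": 0,"x": 3,"y": -2.4,"z": 0,"claw": 0},
  {"wx": 0,"wy": 0,"wz": 0,"x": 2,"y": -2,"z": 0,"claw": 0},
  {"wx": 0,"wy": 0,"wz": 0,"x": 0,"y": 0,"z": 2,"claw": 0},
  {"wx": 0,"wy": 0,"wz": 0,"x": 0,"y": 0,"z": 2,"claw": 0},
  {"wx": 0,"wy": 0,"wz": 0,"x": 0,"y": 0,"z": 0,"claw": 0},
  {"wx": 0,"wy": 0,"wz": 0,"x": 0,"y": 0,"z": 0,"claw": 0},
], force=25)

```text
t: 1.9
eef_pos: [0.4476, -0.2019, 0.1646]
tool_rot: [0.996, 0.087, -0.001, -0.001]
wrist_force: [-0.2, 0.2, 0.3]
width: 0.0939
grasp_force: 0.0
```

```bash
python3 st.py
python3 - <<'E'
from h import *
T=cam('top');S=cam('side')
cv2.imwrite('pics/s3.png',cv2.resize(np.hstack([S['pixels'][100:250,290:450],T['pixels'][130:280,310:470]]),None,fx=2.5,fy=2.5,interpolation=2))
E
```

```text
t 1.9 p [ 0.4476 -0.2019  0.1646] xdir 10.04 tilt [-0.002  0.002 -1.   ] w 0.09394346334771578 0.0 F [-0.2  0.2  0.3]
grasp pt in pivot frame [-0.121  -0.0007  0.1136]
to grip, tool axes cm [ 0.13 -0.05 11.36]
```

View pics/s3.png

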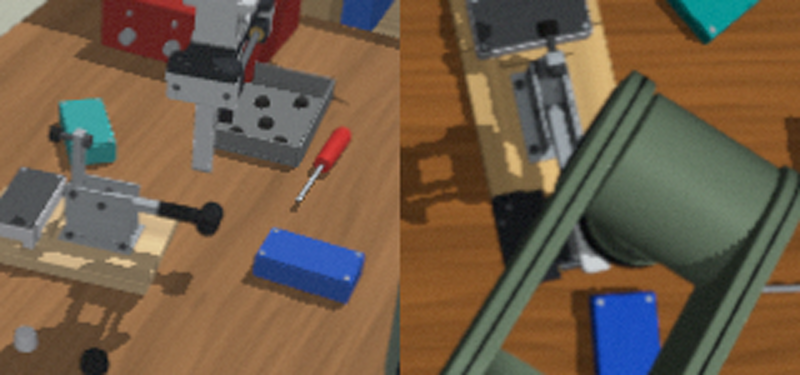

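The side view shows the gripper directly above the black grip, at about (208,218) in the left panel. Descending and pinching.

Request:
play_rows([
  {"wx": 0,"wy": 0,"wz": 0,"x": 0.1,"y": 0,"z": 1.4,"claw": 0},
  {"wx": 0,"wy": 0,"wz": 0,"x": 0,"y": 0,"z": 2,"claw": 0},
  {"wx": 0,"wy": 0,"wz": 0,"x": 0,"y": 0,"z": 2,"claw": 0},
  {"wx": 0,"wy": 0,"wz": 0,"x": 0,"y": 0,"z": 2,"claw": 0},
  {"wx": 0,"wy": 0,"wz": 0,"x": 0,"y": 0,"z": 2,"claw": 0},
  {"wx": 0,"wy": 0,"wz": 0,"x": 0,"y": 0,"z": 2,"claw": 0},
  {"wx": 0,"wy": 0,"wz": 0,"x": 0,"y": 0,"z": 0,"claw": 0},
  {"wx": 0,"wy": 0,"wz": 0,"x": 0,"y": 0,"z": 0,"claw": 130},
  {"wx": 0,"wy": 0,"wz": 0,"x": 0,"y": 0,"z": 0,"claw": 190},
  {"wx": 0,"wy": 0,"wz": 0,"x": 0,"y": 0,"z": 0,"claw": 255},
  {"wx": 0,"wy": 0,"wz": 0,"x": 0,"y": 0,"z": 0,"claw": 255},
  {"wx": 0,"wy": 0,"wz": 0,"x": 0,"y": 0,"z": 0,"claw": 255},
  {"wx": 0,"wy": 0,"wz": 0,"x": 0,"y": 0,"z": 0,"claw": 255},
  {"wx": 0,"wy": 0,"wz": 0,"x": 0,"y": 0,"z": 0,"claw": 255},
], force=25)

```text
t: 3.17
eef_pos: [0.4496, -0.2026, 0.0519]
tool_rot: [0.996, 0.087, 0.0, 0.0]
wrist_force: [1.0, -0.3, -0.1]
width: 0.0508
grasp_force: 0.0
```

```bash
python3 st.py; python3 -c "
import numpy as np
q=np.linspace(0,1.75,25);x=-12*np.cos(q);z=12*np.sin(q)
print(np.c_[q[1:],np.diff(x),-np.diff(z)].round(2).tolist())"
```

```text
t 3.1667 p [ 0.4496 -0.2026  0.0519] xdir 10.02 tilt [ 0.001 -0.    -1.   ] w 0.05076417832422431 0.0 F [ 1.  -0.3 -0.1]
grasp pt in pivot frame [-0.1192 -0.0017  0.0009]
to grip, tool axes cm [-0.08 -0.17  0.09]
[[0.07, 0.03, -0.87], [0.15, 0.1, -0.87], [0.22, 0.16, -0.86], [0.29, 0.22, -0.85], [0.36, 0.28, -0.83], [0.44, 0.34, -0.81], [0.51, 0.4, -0.78], [0.58, 0.45, -0.75], [0.66, 0.51, -0.71], [0.73, 0.56, -0.67], [0.8, 0.61, -0.63], [0.88, 0.65, -0.58], [0.95, 0.69, -0.54], [1.02, 0.73, -0.48], [1.09, 0.76, -0.43], [1.17, 0.79, -0.37], [1.24, 0.82, -0.31], [1.31, 0.84, -0.25], [1.39, 0.85, -0.19], [1.46, 0.87, -0.13], [1.53, 0.87, -0.07], [1.6, 0.87, -0.0], [1.68, 0.87, 0.06], [1.75, 0.87, 0.12]]
```

Request:
play_rows([
  {"wx": 0,"wy": 0,"wz": 0,"x": -0.1,"y": -0.1,"z": 0.1,"claw": 255},
  {"wx": 0,"wy": 0,"wz": 0,"x": 0,"y": 0,"z": 0,"claw": 255},
  {"wx": 0,"wy": 0,"wz": 0,"x": 0,"y": 0,"z": 0,"claw": 255},
  {"wx": 0,"wy": 0,"wz": 0,"x": 0,"y": 0,"z": 0,"claw": 255},
  {"wx": 0,"wy": 0,"wz": 0,"x": 0,"y": 0,"z": 0,"claw": 255},
  {"wx": 0,"wy": 0,"wz": 0,"x": 0,"y": 0,"z": 0,"claw": 255},
  {"wx": 0,"wy": 0,"wz": 0,"x": 0,"y": 0,"z": 0,"claw": 255},
  {"wx": 0,"wy": 0,"wz": 0,"x": 0,"y": 0,"z": 0,"claw": 255},
])

```text
t: 3.83
eef_pos: [0.448, -0.2021, 0.0503]
tool_rot: [0.996, 0.087, -0.0, 0.0]
wrist_force: [-1.3, -4.8, -1.0]
width: 0.0339
grasp_force: 25.0
```

```bash
python3 st.py
```

```text
t 3.8333 p [ 0.448  -0.2021  0.0503] xdir 10.03 tilt [-0.    -0.001 -1.   ] w 0.03393004503762967 24.99957025051117 F [-1.3 -4.8 -1. ]
grasp pt in pivot frame [-0.1206 -0.001  -0.0007]
to grip, tool axes cm [ 0.06 -0.1  -0.07]
```

The grip is pinched at 34 mm with 25 N. Swinging the first half of the arc.

Request:
play_rows([
  {"wx": 0,"wy": 0,"wz": 0,"x": 0.03,"y": 0.05,"z": -0.87,"claw": 255},
  {"wx": 0,"wy": 0,"wz": 0,"x": 0.1,"y": 0,"z": -0.87,"claw": 255},
  {"wx": 0,"wy": 0,"wz": 0,"x": 0.16,"y": 0,"z": -0.86,"claw": 255},
  {"wx": 0,"wy": 0,"wz": 0,"x": 0.22,"y": 0,"z": -0.85,"claw": 255},
  {"wx": 0,"wy": 0,"wz": 0,"x": 0.28,"y": 0,"z": -0.83,"claw": 255},
  {"wx": 0,"wy": 0,"wz": 0,"x": 0.34,"y": 0,"z": -0.81,"claw": 255},
  {"wx": 0,"wy": 0,"wz": 0,"x": 0.4,"y": 0,"z": -0.78,"claw": 255},
  {"wx": 0,"wy": 0,"wz": 0,"x": 0.45,"y": 0,"z": -0.75,"claw": 255},
  {"wx": 0,"wy": 0,"wz": 0,"x": 0.51,"y": 0,"z": -0.71,"claw": 255},
  {"wx": 0,"wy": 0,"wz": 0,"x": 0.56,"y": 0,"z": -0.67,"claw": 255},
  {"wx": 0,"wy": 0,"wz": 0,"x": 0.61,"y": 0,"z": -0.63,"claw": 255},
  {"wx": 0,"wy": 0,"wz": 0,"x": 0.65,"y": 0,"z": -0.58,"claw": 255},
  {"wx": 0,"wy": 0,"wz": 0,"x": 0,"y": 0,"z": 0,"claw": 255},
  {"wx": 0,"wy": 0,"wz": 0,"x": 0,"y": 0,"z": 0,"claw": 255},
])

```text
t: 5.0
eef_pos: [0.4919, -0.1944, 0.1437]
tool_rot: [0.996, 0.087, 0.001, 0.0]
wrist_force: [0.3, -1.1, 2.2]
width: 0.0341
grasp_force: 25.0
```

```bash
python3 st.py
```

```text
t 5.0 p [ 0.4919 -0.1944  0.1437] xdir 10.03 tilt [ 0.002  0.    -1.   ] w 0.034125564533964606 25.000479519367218 F [ 0.3 -1.1  2.2]
grasp pt in pivot frame [-0.0762 -0.001   0.0927]
to grip, tool axes cm [-4.4  -0.11  9.26]
```

Request:
play_rows([
  {"wx": 0,"wy": 0,"wz": 0,"x": 0.69,"y": 0,"z": -0.54,"claw": 255},
  {"wx": 0,"wy": 0,"wz": 0,"x": 0.73,"y": 0,"z": -0.48,"claw": 255},
  {"wx": 0,"wy": 0,"wz": 0,"x": 0.76,"y": 0,"z": -0.43,"claw": 255},
  {"wx": 0,"wy": 0,"wz": 0,"x": 0.79,"y": 0,"z": -0.37,"claw": 255},
  {"wx": 0,"wy": 0,"wz": 0,"x": 0.82,"y": 0,"z": -0.31,"claw": 255},
  {"wx": 0,"wy": 0,"wz": 0,"x": 0.84,"y": 0,"z": -0.25,"claw": 255},
  {"wx": 0,"wy": 0,"wz": 0,"x": 0.85,"y": 0,"z": -0.19,"claw": 255},
  {"wx": 0,"wy": 0,"wz": 0,"x": 0.87,"y": 0,"z": -0.13,"claw": 255},
  {"wx": 0,"wy": 0,"wz": 0,"x": 0.87,"y": 0,"z": -0.07,"claw": 255},
  {"wx": 0,"wy": 0,"wz": 0,"x": 0.87,"y": 0,"z": 0,"claw": 255},
  {"wx": 0,"wy": 0,"wz": 0,"x": 0.87,"y": 0,"z": 0.06,"claw": 255},
  {"wx": 0,"wy": 0,"wz": 0,"x": 0.6,"y": 0,"z": 0.1,"claw": 255},
  {"wx": 0,"wy": 0,"wz": 0,"x": 0,"y": 0,"z": 0,"claw": 255},
  {"wx": 0,"wy": 0,"wz": 0,"x": 0,"y": 0,"z": 0,"claw": 255},
])

```text
t: 6.17
eef_pos: [0.5867, -0.1776, 0.1695]
tool_rot: [0.996, 0.088, 0.002, 0.0]
wrist_force: [1.2, -0.1, 3.0]
width: 0.0333
grasp_force: 25.0
```

```bash
python3 st.py
```

```text
t 6.1667 p [ 0.5867 -0.1776  0.1695] xdir 10.04 tilt [ 0.003  0.    -1.   ] w 0.0332629330362712 25.0005966424942 F [ 1.2 -0.1  3. ]
grasp pt in pivot frame [ 0.0201 -0.001   0.1185]
to grip, tool axes cm [-14.05  -0.11  11.8 ]
```

The handle is at about 1.74 rad. I'll nudge it to the stop, hold it clamped and check the view.

Request:
play_rows([
  {"wx": 0,"wy": 0,"wz": 0,"x": 0.3,"y": 0,"z": 0.05,"claw": 255},
  {"wx": 0,"wy": 0,"wz": 0,"x": 0,"y": 0,"z": 0,"claw": 255},
  {"wx": 0,"wy": 0,"wz": 0,"x": 0,"y": 0,"z": 0,"claw": 255},
  {"wx": 0,"wy": 0,"wz": 0,"x": 0,"y": 0,"z": 0,"claw": 255},
  {"wx": 0,"wy": 0,"wz": 0,"x": 0,"y": 0,"z": 0,"claw": 255},
  {"wx": 0,"wy": 0,"wz": 0,"x": 0,"y": 0,"z": 0,"claw": 255},
  {"wx": 0,"wy": 0,"wz": 0,"x": 0,"y": 0,"z": 0,"claw": 255},
  {"wx": 0,"wy": 0,"wz": 0,"x": 0,"y": 0,"z": 0,"claw": 255},
  {"wx": 0,"wy": 0,"wz": 0,"x": 0,"y": 0,"z": 0,"claw": 255},
  {"wx": 0,"wy": 0,"wz": 0,"x": 0,"y": 0,"z": 0,"claw": 255},
  {"wx": 0,"wy": 0,"wz": 0,"x": 0,"y": 0,"z": 0,"claw": 255},
  {"wx": 0,"wy": 0,"wz": 0,"x": 0,"y": 0,"z": 0,"claw": 255},
  {"wx": 0,"wy": 0,"wz": 0,"x": 0,"y": 0,"z": 0,"claw": 255},
  {"wx": 0,"wy": 0,"wz": 0,"x": 0,"y": 0,"z": 0,"claw": 255},
  {"wx": 0,"wy": 0,"wz": 0,"x": 0,"y": 0,"z": 0,"claw": 255},
  {"wx": 0,"wy": 0,"wz": 0,"x": 0,"y": 0,"z": 0,"claw": 255},
  {"wx": 0,"wy": 0,"wz": 0,"x": 0,"y": 0,"z": 0,"claw": 255},
  {"wx": 0,"wy": 0,"wz": 0,"x": 0,"y": 0,"z": 0,"claw": 255},
  {"wx": 0,"wy": 0,"wz": 0,"x": 0,"y": 0,"z": 0,"claw": 255},
  {"wx": 0,"wy": 0,"wz": 0,"x": 0,"y": 0,"z": 0,"claw": 255},
])

```text
t: 7.83
eef_pos: [0.5886, -0.1774, 0.1691]
tool_rot: [0.996, 0.087, 0.001, 0.0]
wrist_force: [0.1, 0.0, 5.7]
width: 0.0335
grasp_force: 25.0
```

```bash
python3 st.py
python3 - <<'E'
from h import *
S=cam('side')
cv2.imwrite('pics/s4.png',cv2.resize(S['pixels'][80:250,260:420],None,fx=3.4,fy=3.4,interpolation=2))
E
```

```text
t 7.8333 p [ 0.5886 -0.1774  0.1691] xdir 10.01 tilt [ 0.002  0.    -1.   ] w 0.03348286358407229 25.001010596752167 F [0.1 0.  5.7]
grasp pt in pivot frame [ 0.022  -0.001   0.1181]
to grip, tool axes cm [-14.23  -0.11  11.78]
```

View pics/s4.png

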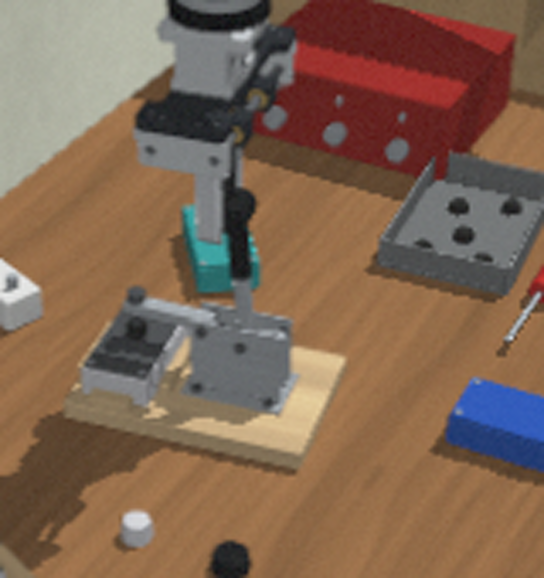

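The clamp arm lies level on the box at (140,320), and the handle stands upright and leans slightly toward the box, with its barrel at (238,205). I'll hold a bit longer and check that the projected grasp point matches the barrel.

Request:
play_rows([
  {"wx": 0,"wy": 0,"wz": 0,"x": 0.1,"y": 0,"z": 0,"claw": 255},
  {"wx": 0,"wy": 0,"wz": 0,"x": 0,"y": 0,"z": 0,"claw": 255},
  {"wx": 0,"wy": 0,"wz": 0,"x": 0,"y": 0,"z": 0,"claw": 255},
  {"wx": 0,"wy": 0,"wz": 0,"x": 0,"y": 0,"z": 0,"claw": 255},
  {"wx": 0,"wy": 0,"wz": 0,"x": 0,"y": 0,"z": 0,"claw": 255},
  {"wx": 0,"wy": 0,"wz": 0,"x": 0,"y": 0,"z": 0,"claw": 255},
  {"wx": 0,"wy": 0,"wz": 0,"x": 0,"y": 0,"z": 0,"claw": 255},
  {"wx": 0,"wy": 0,"wz": 0,"x": 0,"y": 0,"z": 0,"claw": 255},
  {"wx": 0,"wy": 0,"wz": 0,"x": 0,"y": 0,"z": 0,"claw": 255},
  {"wx": 0,"wy": 0,"wz": 0,"x": 0,"y": 0,"z": 0,"claw": 255},
  {"wx": 0,"wy": 0,"wz": 0,"x": 0,"y": 0,"z": 0,"claw": 255},
  {"wx": 0,"wy": 0,"wz": 0,"x": 0,"y": 0,"z": 0,"claw": 255},
  {"wx": 0,"wy": 0,"wz": 0,"x": 0,"y": 0,"z": 0,"claw": 255},
  {"wx": 0,"wy": 0,"wz": 0,"x": 0,"y": 0,"z": 0,"claw": 255},
  {"wx": 0,"wy": 0,"wz": 0,"x": 0,"y": 0,"z": 0,"claw": 255},
  {"wx": 0,"wy": 0,"wz": 0,"x": 0,"y": 0,"z": 0,"claw": 255},
])

```text
t: 9.22
eef_pos: [0.5891, -0.1773, 0.169]
tool_rot: [0.996, 0.087, 0.001, 0.0]
wrist_force: [-0.9, -0.3, 5.6]
width: 0.0337
grasp_force: 25.0
```

```bash
python3 st.py
python3 - <<'E'
from h import *
S=cam('side');p=np.array(bot.get_obs()['eef_pos'])+[0,0,.019]
y=np.array([-.174,.985,0])
print([((proj(S,[p+k*y])[0]-[260,80])*3.4).round() for k in(-.017,0,.017,.03)])
E
```

```text
t 9.2167 p [ 0.5891 -0.1773  0.169 ] xdir 10.01 tilt [ 0.001 -0.    -1.   ] w 0.033672624402783846 25.000896155834198 F [-0.9 -0.3  5.6]
grasp pt in pivot frame [ 0.0225 -0.001   0.118 ]
to grip, tool axes cm [-14.27  -0.11  11.79]
[array([224., 195.]), array([217., 206.]), array([210., 217.]), array([205., 225.])]
```

Run:
```python
from h import *
S=cam('side'); Z=lambda P:((proj(S,P)-[260,80])*3.4).round().astype(int).tolist()
a=np.radians(10); X=np.array([np.cos(a),np.sin(a),0]);Y=np.array([-X[1],X[0],0]); piv=np.array([.5665,-.180,.07])
for q in(1.45,1.57,1.65,1.75):
    u=-np.cos(q)*X+np.array([0,0,np.sin(q)])
    print(q,Z([piv+r*u for r in(0,.05,.08,.107,.12,.133)]))
cv2.imwrite('pics/s5.png',cv2.resize(S['pixels'][125:190,295:360],None,fx=9,fy=9,interpolation=2))
```

```text
1.45 [[243, 333], [251, 285], [255, 255], [260, 227], [262, 214], [264, 200]]
1.57 [[243, 333], [244, 284], [244, 252], [244, 224], [244, 210], [245, 195]]
1.65 [[243, 333], [239, 283], [236, 251], [234, 222], [233, 208], [232, 193]]
1.75 [[243, 333], [233, 282], [227, 251], [221, 221], [218, 207], [216, 193]]
```

View pics/s5.png

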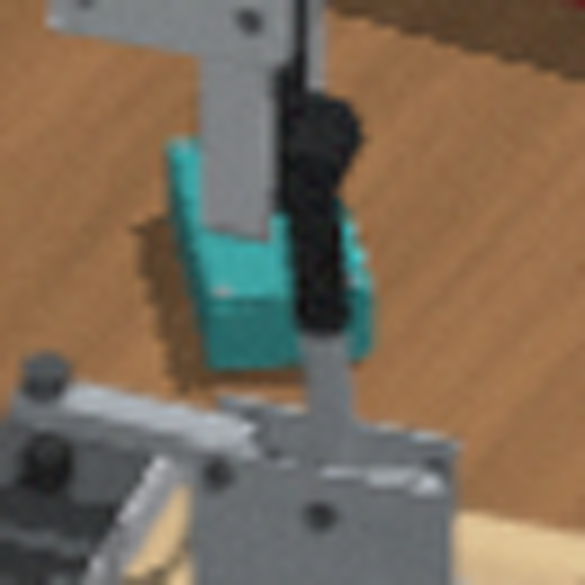

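The stem slope suggests about 1.63–1.7 rad, which is too close to the threshold. I'll push on until the stop shows as force.

Request:
play_rows([
  {"wx": 0,"wy": 0,"wz": 0,"x": 0.2,"y": 0,"z": 0.05,"claw": 255},
  {"wx": 0,"wy": 0,"wz": 0,"x": 0.2,"y": 0,"z": 0.05,"claw": 255},
  {"wx": 0,"wy": 0,"wz": 0,"x": 0,"y": 0,"z": 0,"claw": 255},
  {"wx": 0,"wy": 0,"wz": 0,"x": 0,"y": 0,"z": 0,"claw": 255},
  {"wx": 0,"wy": 0,"wz": 0,"x": 0,"y": 0,"z": 0,"claw": 255},
], force=35)

```text
t: 9.73
eef_pos: [0.5931, -0.1765, 0.1682]
tool_rot: [0.996, 0.087, 0.001, 0.0]
wrist_force: [0.1, -0.7, 4.8]
width: 0.0334
grasp_force: 35.0
```

```bash
python3 st.py
python3 - <<'E'
from h import *
S=cam('side');b=S['pixels'][125:190,295:360]
# stem: dark pixels per row between finger and teal
g=b.max(2)
for v in range(24,37,2):
    u=np.where(g[v,28:45]<50)[0]+28; print(v+125,u.min()+295 if len(u) else None,u.max()+295 if len(u) else None)
E
```

```text
t 9.7333 p [ 0.5931 -0.1765  0.1682] xdir 10.01 tilt [ 0.001 -0.    -1.   ] w 0.03343821413393959 35.00150263309479 F [ 0.1 -0.7  4.8]
grasp pt in pivot frame [ 0.0266 -0.001   0.1172]
to grip, tool axes cm [-14.68  -0.11  11.7 ]
149 326 330
151 326 331
153 327 331
155 327 331
157 327 332
159 328 332
161 328 331
```

The stem moved with the tool, so the stop hasn't been reached and q is about 1.7. Pushing further.

Request:
play_rows([
  {"wx": 0,"wy": 0,"wz": 0,"x": 0.2,"y": 0,"z": 0.05,"claw": 255},
  {"wx": 0,"wy": 0,"wz": 0,"x": 0.2,"y": 0,"z": 0.05,"claw": 255},
  {"wx": 0,"wy": 0,"wz": 0,"x": 0.2,"y": 0,"z": 0.05,"claw": 255},
  {"wx": 0,"wy": 0,"wz": 0,"x": 0,"y": 0,"z": 0,"claw": 255},
  {"wx": 0,"wy": 0,"wz": 0,"x": 0,"y": 0,"z": 0,"claw": 255},
  {"wx": 0,"wy": 0,"wz": 0,"x": 0,"y": 0,"z": 0,"claw": 255},
])

```text
t: 10.28
eef_pos: [0.5992, -0.1755, 0.1668]
tool_rot: [0.996, 0.087, 0.001, 0.0]
wrist_force: [0.0, -0.3, 5.7]
width: 0.0332
grasp_force: 35.0
```

```bash
python3 st.py
python3 - <<'E'
from h import *
S=cam('side');b=S['pixels'][125:190,295:360]
g=b.max(2)
for v in range(24,37,2):
    u=np.where(g[v,26:45]<50)[0]+26; print(v+125,u.min()+295 if len(u) else None,u.max()+295 if len(u) else None)
E
```

```text
t 10.2833 p [ 0.5992 -0.1755  0.1668] xdir 10.0 tilt [ 0.002 -0.    -1.   ] w 0.03322619900593666 35.0011271238327 F [ 0.  -0.3  5.7]
grasp pt in pivot frame [ 0.0328 -0.001   0.1158]
to grip, tool axes cm [-15.3   -0.11  11.55]
149 325 329
151 325 329
153 325 329
155 326 330
157 326 330
159 326 331
161 327 329
```

Request:
play_rows([
  {"wx": 0,"wy": 0,"wz": 0,"x": 0.2,"y": 0,"z": 0.05,"claw": 255},
  {"wx": 0,"wy": 0,"wz": 0,"x": 0.2,"y": 0,"z": 0.05,"claw": 255},
  {"wx": 0,"wy": 0,"wz": 0,"x": 0,"y": 0,"z": 0,"claw": 255},
])

```text
t: 10.58
eef_pos: [0.6005, -0.1753, 0.1663]
tool_rot: [0.996, 0.087, -0.002, 0.0]
wrist_force: [-8.4, -0.5, 12.6]
width: 0.0332
grasp_force: 35.0
```

```bash
python3 st.py
python3 - <<'E'
from h import *
S=cam('side');b=S['pixels'][125:190,295:360]
g=b.max(2)
for v in range(24,37,2):
    u=np.where(g[v,26:45]<50)[0]+26; print(v+125,u.min()+295 if len(u) else None,u.max()+295 if len(u) else None)
cv2.imwrite('pics/s6.png',cv2.resize(b,None,fx=9,fy=9,interpolation=2))
E
```

```text
t 10.5833 p [ 0.6005 -0.1753  0.1663] xdir 10.01 tilt [-0.005 -0.001 -1.   ] w 0.03322659979359407 35.00170290470123 F [-8.4 -0.5 12.6]
grasp pt in pivot frame [ 0.0342 -0.001   0.1153]
to grip, tool axes cm [-15.36  -0.1   11.61]
149 324 328
151 325 329
153 325 329
155 325 330
157 326 330
159 326 330
161 327 328
```

View pics/s6.png

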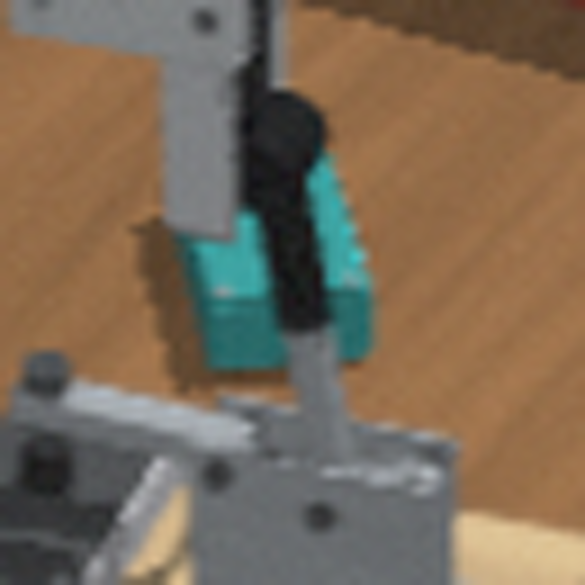

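The stop has been reached: reaction −8.4 N, and the stem in the picture visibly leans toward the box. The barrel at (285,135) sits about 1 cm behind the pads, so it slipped in the grip. While the clamp stays shut, I'll open, recentre and regrip, which also covers the two-second hold.

Request:
play_rows([
  {"wx": 0,"wy": 0,"wz": 0,"x": -0.1,"y": 0,"z": 0,"claw": 255},
  {"wx": 0,"wy": 0,"wz": 0,"x": 0,"y": 0,"z": 0,"claw": 100},
  {"wx": 0,"wy": 0,"wz": 0,"x": 0,"y": 0,"z": 0,"claw": 100},
  {"wx": 0,"wy": 0,"wz": 0,"x": 0,"y": 0,"z": 0,"claw": 100},
  {"wx": 0,"wy": 0,"wz": 0,"x": 0,"y": 0,"z": 0,"claw": 100},
  {"wx": 0,"wy": 0,"wz": 0,"x": 0,"y": 0,"z": 0,"claw": 100},
  {"wx": 0,"wy": 0,"wz": 0,"x": -0.5,"y": 0,"z": -0.1,"claw": 100},
  {"wx": 0,"wy": 0,"wz": 0,"x": -0.5,"y": 0,"z": -0.1,"claw": 100},
  {"wx": 0,"wy": 0,"wz": 0,"x": 0,"y": 0,"z": 0,"claw": 255},
  {"wx": 0,"wy": 0,"wz": 0,"x": 0,"y": 0,"z": 0,"claw": 255},
  {"wx": 0,"wy": 0,"wz": 0,"x": 0,"y": 0,"z": 0,"claw": 255},
  {"wx": 0,"wy": 0,"wz": 0,"x": 0,"y": 0,"z": 0,"claw": 255},
  {"wx": 0,"wy": 0,"wz": 0,"x": 0,"y": 0,"z": 0,"claw": 255},
  {"wx": 0,"wy": 0,"wz": 0,"x": 0,"y": 0,"z": 0,"claw": 255},
  {"wx": 0,"wy": 0,"wz": 0,"x": 0,"y": 0,"z": 0,"claw": 255},
  {"wx": 0,"wy": 0,"wz": 0,"x": 0,"y": 0,"z": 0,"claw": 255},
  {"wx": 0,"wy": 0,"wz": 0,"x": 0,"y": 0,"z": 0,"claw": 255},
], force=40)

```text
t: 12.05
eef_pos: [0.5919, -0.1768, 0.1668]
tool_rot: [0.996, 0.087, 0.0, 0.0]
wrist_force: [-0.2, -0.2, 0.8]
width: 0.0339
grasp_force: 40.0
```

```bash
python3 st.py
cat > stem.py <<'E'
from h import *
S=cam('side');b=S['pixels'][125:190,295:360]
g=b.max(2)
for v in range(24,37,4):
    u=np.where(g[v,26:45]<50)[0]+26; print(v+125,u.min()+295 if len(u) else None,u.max()+295 if len(u) else None)
E
python3 stem.py
```

```text
t 12.05 p [ 0.5919 -0.1768  0.1668] xdir 10.02 tilt [ 0. -0. -1.] w 0.03391212317122545 40.00032305717468 F [-0.2 -0.2  0.8]
grasp pt in pivot frame [ 0.0254 -0.0011  0.1158]
to grip, tool axes cm [-14.54  -0.11  11.58]
149 325 328
153 325 329
157 326 330
161 327 329
```

The handle is still at the closed stop and regripped. I'll hold a little more, then swing back.

Request:
play_rows([
  {"wx": 0,"wy": 0,"wz": 0,"x": 0,"y": 0,"z": 0,"claw": 255},
  {"wx": 0,"wy": 0,"wz": 0,"x": 0,"y": 0,"z": 0,"claw": 255},
  {"wx": 0,"wy": 0,"wz": 0,"x": 0,"y": 0,"z": 0,"claw": 255},
  {"wx": 0,"wy": 0,"wz": 0,"x": 0,"y": 0,"z": 0,"claw": 255},
  {"wx": 0,"wy": 0,"wz": 0,"x": 0,"y": 0,"z": 0,"claw": 255},
  {"wx": 0,"wy": 0,"wz": 0,"x": 0,"y": 0,"z": 0,"claw": 255},
  {"wx": 0,"wy": 0,"wz": 0,"x": -0.87,"y": 0,"z": -0.12,"claw": 255},
  {"wx": 0,"wy": 0,"wz": 0,"x": -0.87,"y": 0,"z": -0.06,"claw": 255},
  {"wx": 0,"wy": 0,"wz": 0,"x": -0.87,"y": 0,"z": 0,"claw": 255},
  {"wx": 0,"wy": 0,"wz": 0,"x": -0.87,"y": 0,"z": 0.07,"claw": 255},
  {"wx": 0,"wy": 0,"wz": 0,"x": -0.87,"y": 0,"z": 0.13,"claw": 255},
  {"wx": 0,"wy": 0,"wz": 0,"x": -0.85,"y": 0,"z": 0.19,"claw": 255},
  {"wx": 0,"wy": 0,"wz": 0,"x": -0.84,"y": 0,"z": 0.25,"claw": 255},
  {"wx": 0,"wy": 0,"wz": 0,"x": -0.82,"y": 0,"z": 0.31,"claw": 255},
  {"wx": 0,"wy": 0,"wz": 0,"x": -0.79,"y": 0,"z": 0.37,"claw": 255},
  {"wx": 0,"wy": 0,"wz": 0,"x": -0.76,"y": 0,"z": 0.43,"claw": 255},
  {"wx": 0,"wy": 0,"wz": 0,"x": -0.73,"y": 0,"z": 0.48,"claw": 255},
  {"wx": 0,"wy": 0,"wz": 0,"x": -0.69,"y": 0,"z": 0.54,"claw": 255},
  {"wx": 0,"wy": 0,"wz": 0,"x": 0,"y": 0,"z": 0,"claw": 255},
  {"wx": 0,"wy": 0,"wz": 0,"x": 0,"y": 0,"z": 0,"claw": 255},
])

```text
t: 13.77
eef_pos: [0.4913, -0.1946, 0.1415]
tool_rot: [0.996, 0.087, -0.003, 0.0]
wrist_force: [-5.2, 0.8, 9.2]
width: 0.0337
grasp_force: 40.0
```

```bash
python3 st.py
```

```text
t 13.7667 p [ 0.4913 -0.1946  0.1415] xdir 10.0 tilt [-0.006 -0.001 -1.   ] w 0.033690399374276474 40.0028657913208 F [-5.2  0.8  9.2]
grasp pt in pivot frame [-0.0766 -0.0011  0.0905]
to grip, tool axes cm [-4.28 -0.11  9.08]
```

Request:
play_rows([
  {"wx": 0,"wy": 0,"wz": 0,"x": -0.7,"y": 0,"z": 0.43,"claw": 255},
  {"wx": 0,"wy": 0,"wz": 0,"x": -0.61,"y": 0,"z": 0.63,"claw": 255},
  {"wx": 0,"wy": 0,"wz": 0,"x": -0.56,"y": 0,"z": 0.67,"claw": 255},
  {"wx": 0,"wy": 0,"wz": 0,"x": -0.51,"y": 0,"z": 0.71,"claw": 255},
  {"wx": 0,"wy": 0,"wz": 0,"x": -0.45,"y": 0,"z": 0.75,"claw": 255},
  {"wx": 0,"wy": 0,"wz": 0,"x": -0.4,"y": 0,"z": 0.78,"claw": 255},
  {"wx": 0,"wy": 0,"wz": 0,"x": -0.34,"y": 0,"z": 0.81,"claw": 255},
  {"wx": 0,"wy": 0,"wz": 0,"x": -0.28,"y": 0,"z": 0.83,"claw": 255},
  {"wx": 0,"wy": 0,"wz": 0,"x": -0.22,"y": 0,"z": 0.85,"claw": 255},
  {"wx": 0,"wy": 0,"wz": 0,"x": -0.16,"y": 0,"z": 0.86,"claw": 255},
  {"wx": 0,"wy": 0,"wz": 0,"x": -0.1,"y": 0,"z": 0.87,"claw": 255},
  {"wx": 0,"wy": 0,"wz": 0,"x": 0,"y": 0,"z": 0.5,"claw": 255},
  {"wx": 0,"wy": 0,"wz": 0,"x": 0,"y": 0,"z": 0,"claw": 255},
  {"wx": 0,"wy": 0,"wz": 0,"x": 0,"y": 0,"z": 0,"claw": 255},
])

```text
t: 14.93
eef_pos: [0.4463, -0.2024, 0.0523]
tool_rot: [0.996, 0.088, -0.006, 0.0]
wrist_force: [-6.5, -5.0, 0.7]
width: 0.0335
grasp_force: 40.0
```

```bash
python3 st.py
```

```text
t 14.9333 p [ 0.4463 -0.2024  0.0523] xdir 10.07 tilt [-0.011 -0.001 -1.   ] w 0.03352495224263729 40.00187695026398 F [-6.5 -5.   0.7]
grasp pt in pivot frame [-0.1222 -0.001   0.0013]
to grip, tool axes cm [ 0.22 -0.1   0.13]
```

The handle is down. Releasing and retreating straight up.

Request:
play_rows([
  {"wx": 0,"wy": 0,"wz": 0,"x": 0,"y": 0,"z": 0,"claw": 60},
  {"wx": 0,"wy": 0,"wz": 0,"x": 0,"y": 0,"z": 0,"claw": 60},
  {"wx": 0,"wy": 0,"wz": 0,"x": 0,"y": 0,"z": 0,"claw": 60},
  {"wx": 0,"wy": 0,"wz": 0,"x": 0,"y": 0,"z": 0,"claw": 60},
  {"wx": 0,"wy": 0,"wz": 0,"x": 0,"y": 0,"z": 0,"claw": 60},
  {"wx": 0,"wy": 0,"wz": 0,"x": 0,"y": 0,"z": 0,"claw": 60},
  {"wx": 0,"wy": 0,"wz": 0,"x": 0,"y": 0,"z": 0,"claw": 60},
  {"wx": 0,"wy": 0,"wz": 0,"x": 0,"y": 0,"z": 0,"claw": 60},
  {"wx": 0,"wy": 0,"wz": 0,"x": 0,"y": 0,"z": -1,"claw": 60},
  {"wx": 0,"wy": 0,"wz": 0,"x": 0,"y": 0,"z": -2,"claw": 60},
  {"wx": 0,"wy": 0,"wz": 0,"x": 0,"y": 0,"z": -2,"claw": 60},
  {"wx": 0,"wy": 0,"wz": 0,"x": 0,"y": 0,"z": -2,"claw": 60},
  {"wx": 0,"wy": 0,"wz": 0,"x": 0,"y": 0,"z": -2,"claw": 60},
  {"wx": 0,"wy": 0,"wz": 0,"x": 0,"y": 0,"z": -2,"claw": 60},
  {"wx": 0,"wy": 0,"wz": 0,"x": 0,"y": 0,"z": -1,"claw": 60},
  {"wx": 0,"wy": 0,"wz": 0,"x": 0,"y": 0,"z": 0,"claw": 60},
  {"wx": 0,"wy": 0,"wz": 0,"x": 0,"y": 0,"z": 0,"claw": 60},
  {"wx": 0,"wy": 0,"wz": 0,"x": 0,"y": 0,"z": 0,"claw": 60},
])

```text
t: 16.43
eef_pos: [0.4516, -0.2009, 0.1727]
tool_rot: [0.996, 0.087, -0.001, -0.001]
wrist_force: [1.1, 0.7, -0.3]
width: 0.0716
grasp_force: 0.0
```

```bash
python3 st.py
python3 - <<'E'
from h import *
S=cam('side')
cv2.imwrite('pics/s7.png',cv2.resize(S['pixels'][90:330,200:440],None,fx=2.4,fy=2.4,interpolation=2))
E
```

```text
t 16.4333 p [ 0.4516 -0.2009  0.1727] xdir 10.02 tilt [-0.002  0.001 -1.   ] w 0.07163528131955733 0.0 F [ 1.1  0.7 -0.3]
grasp pt in pivot frame [-0.1169 -0.0004  0.1217]
to grip, tool axes cm [-0.29 -0.03 12.17]
```

View pics/s7.png

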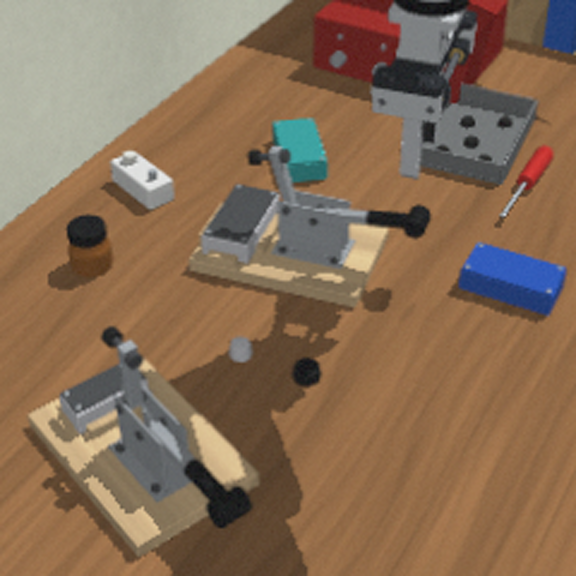

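The picture shows the larger jig open, with its grip at (418,221), about 0.1 rad. The box is flat in its nest at (240,220), the other jig is still open, and the gripper is clear. Handing in.

```bash
python3 -c "
from bench import bot
print(bot.sign_off())"
```

```text
the job is handed in; nothing more can be done
None
```

I clamped the larger box's jig to its closed stop for over two seconds, swung the handle back down to about 0.1 rad, left the box in its nest and the other clamp open, and handed the job in; the hand-in returned no verdict.

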